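# Load the pipe cone into the welding positioner's spindle

### The arm

A 6-joint arm with a two-finger parallel gripper is mounted at the origin on the work surface. World frame = base frame: x ahead of the robot, y to its left, z up, the work surface at z = 0. Lengths are in m, angles in degrees, forces in N, time in s.
With the tool pointing down it reaches from about 0.325 to 0.85 m from the base axis. Payload 4.4 kg.
Tool frame: the origin (TCP) lies on the centre line of the jaws, within the pads' length; the fingertips stand 19 mm ahead of it and the grasp point (between the pads) is the TCP; x points along the fingers, y is the direction in which the jaws open and shut, and the axes are right-handed (so a half turn about x gives the same grasp; the last joint's range is limited). The gripper opens to 94 mm and grips with 3 to 60 N. Pads are 16 mm wide; open, the fingers measure 119 mm over their backs; the gripper's body (75 mm by 177 mm) begins 78 mm behind the grasp point.
Start: joints at [-80.873, 11.837, 88.321, -0, 79.842, -8.623], TCP at [0.175, -0.548, 0.197] pointing down, gripper open.
Joint ranges: [-156.59, 156.59], [-49.26, 127.26], [12.9, 141.05], [-63.56, 243.56], [4.71, 150.69], [-161.64, 161.64]. Speed limits (degrees/s): [159.86, 159.86, 180, 180, 180, 180].

### API

Orientations are given as a 3x3 rotation matrix whose columns are the frame's x, y, z axes.
In Python, from workcell import status, optics, ticket gives the robot as it stands.
- The arm moves only by the tool apply_moves, never from a script. Its argument "rows" is a list of rows, each a list of 5 numbers: the shift along the tool's x, y, z in units of 30 mm (1.0 is 30 mm), then the turn about the tool's x in units of 6 degrees (1.0 is 6 degrees), then the opening, from 0 (shut) to 1 (fully open). A call has 1 to 20 rows; each row shifts and turns the commanded pose from where the row before left it, along the tool's axes as they then stand; what a row does not reach is not made up. A row lasts 1/12 s, in which the tool goes at most 41.7 mm and 7.16 degrees, less where a joint would pass 70% of its speed; a pose out of reach is approached as far as the arm can. A call is refused whole if a number of a shift passes 1 or a number of a turn 1, either way. A call with a gripper value outside its range is refused whole. The fingers move at their own pace and stop on an object; "squeeze" is the grip in N (left out, the last holds). Time passes only in rows, so rows that do not move let the fingers close. It gives the time, the measured TCP pose, the force and the opening at its end, in the units of the state.
- status.get_obs(): the state, without advancing time (a new reading comes with each control period).
- optics.snapshot(name): name is "scene" or "top" or "wrist"; returns a dict with "image" (420x560x3 uint8, blue, green, red), "z_map" (420x560 float32, m along the optical axis (not along the pixel's ray), 0 where there is no reading), "camera_matrix" (3x3 intrinsics, pixels), "pose" (4x4, takes a point from camera to world coordinates). Camera axes: x right, y up, looking along -z (the intrinsics and any distortion apply to the point x, -y, -z); pixel columns grow to the right and rows downward; lengths in m; the calibration is good to about 2 mm. A picture is of the moment at which its call begins.
- ticket.job_done(): hands the job in, once; it reports no verdict.
The state is a dict: "time_s": time; "joint_pos": joint angles; "qd": joint speeds; "effort": joint torques, N m; "tcp_pos": TCP position; "tool_rot": TCP orientation; "force": force on the tool from outside, world axes, zero at the start; "moment": the same for the moment, N m; "opening": finger opening in m.
Only numpy, scipy, OpenCV 4.12 (cv2) and the standard library are available. Lean on these libraries where they do the work, as an engineer would, in place of code of your own. Each camera call takes 0.05 s, during which the arm holds its last target.

### The job

Load the pointed pipe cone from the tool rack into the welding positioner's upright spindle: shank down the taper, turned lightly until its drive slots drop over the two dogs, then pressed until the spring catch takes it and the flange sits fully home on the spindle face. Do not slam, jam or force it in the spindle, and let go of it at the end. Leave the other two holders and the bench tools where they are.

Things in the scene. Friction and masses are not known exactly. Their poses are not given: they have to be found in the camera images.
- cone_hub (a point): Pipe cone to load: plain steel holder, upright in one of the rack's 3 holes (varies). Point on its axis, mid-hub; z up its axis. Hub: 41 mm diameter, two flat spanner faces 34 mm apart, 22 mm wide, facing this frame's +y and -y, from 20 mm below to 12 mm above the point. On top a blunt 60 degree cone, 33 mm wide at the root, ends 35 mm above. Flange top 20 mm below. Weighs 0.6 to 0.85 kg.
- cone: Same cone, origin on its axis at the flange underside (39 mm below cone_hub). Flange 50 mm diameter, 19 mm thick, with two drive slots right through it at +x and -x, each 18 mm wide, open outward, floors 16 mm from the axis; a half turn changes nothing. Shank below tapers from 32 to 18 mm diameter over 48 mm, then a 7 mm pull stud with a 10 mm ball end; lowest point 71 mm below this origin.
- nose (a point): Centre of the spindle's face, 165 mm above the bench. Steel nose 70 mm in diameter points straight up, stands 30 mm over the blue housing. x, y are the housing's, not the spindle's. Taper bore 33 mm wide at the face, 1 mm wider than the seated shank. Two dogs opposite each other on the face: 8 mm high, 16 mm wide, tops bevelled 1.5 mm, 17 to 31 mm off the axis. Home: cone_hub 39 mm above this point.
- dog_level (a point): Point on the spindle axis, level with the dog tops, 8 mm above the face; frame of the housing. The spindle is held still by its worm gear at the angle where it stopped: the line through both dogs lies up to 0.6 rad either way from the housing's x axis. This angle is not measured: see it, or turn the cone lightly on the dogs until it drops. With its slots off the dogs the flange stops at this level.
- catch (a point): Point on the spindle axis at the spring retention, two balls 64.5 mm below the face that grip the stud's ball. With slots over the dogs it stops the flange 4 to 6 mm above the face; passing takes a push of some 5 to 20 N besides the cone's weight. Nearer the face it gives and helps the cone home. More than 110 N of contact in all between cone and positioner (the catch's own grip is about 25 N of it) harms the spindle.
- positioner: Welding positioner: blue gearbox housing 150 x 160 mm on a 250 x 210 mm base plate, bolted down. Origin on the bench under the spindle axis; the nose stands on its top. A motor sticks out to 155 mm from the axis at +x, its box up to 126 mm high; nothing but the nose is higher than 145 mm.
- rack: Tool rack: grey bent-sheet stand, top plate 110 x 315 mm at 92 mm above the bench. Origin on the bench under its middle; three 36 mm holes at y = -105, 0 and +105 mm of its frame, in which holders hang upright on their flanges.
- chuck_mid (a point): Bystander: drill chuck on the same flange and shank, in another hole of the rack, 41 mm in diameter, 90 mm tall above the plate; point 40 mm above its flange underside.
- stub_mid (a point): Bystander: stub holder with a flat 60 mm disc, in another hole of the rack, 53 mm tall above the plate; point 30 mm above its flange underside.
- hammer_mid (a point): Bystander: welder's chipping hammer, 250 mm long, lying on the bench; point at its middle.
- driver_mid (a point): Bystander: screwdriver, 200 mm long, lying on the bench; point at its middle.
Things that resemble listed ones, but are neither listed nor needed, are in the scene too. Leave any blue or green look-alike of the cone alone.

How it is judged:
By the outcome, as a careful person would: the job done as asked, in the order asked, and still so for the second after the job is handed in, with the robot touching nothing.
It also fails if it takes over 72 s, if anything falls off the work surface, if the arm or the gripper's body presses on something with over 40 N, if the wrist force passes 120 N, or if a joint passes its speed limit or range.

## Working session

There is one attempt and no reset: what is moved stays moved. The work goes in short steps, Python scripts to look and compute and a tool call to move; the robot and the scene stay as the last step left them, time stands still between calls to the robot, and variables do not carry over. Pictures are saved under pics/ and viewed, and the job is handed in when it is done.

Besides the shell and the picture viewer there is one more tool, called after "Emit:" by a JSON object that holds its "method" and its "body". apply_moves: Moves the arm, as the interface text tells. Its arguments: {"type":"object","properties":{"rows":{"type":"array","items":{"type":"array","items":{"type":"number"}}},"squeeze":{"type":"number"}},"required":["rows"]}

```bash
mkdir -p pics; ls; python3 - <<'E'
from workcell import status, optics
import cv2,numpy as np
o=status.get_obs()
for k in o: print(k,np.round(o[k],3).tolist())
for n in ["scene","top","wrist"]:
    s=optics.snapshot(n); cv2.imwrite(f"pics/{n}0.png",s["image"]); np.savez(f"{n}0.npz",**s)
    print(n,np.round(s["camera_matrix"],1).tolist(),np.round(s["pose"],3).tolist())
E
```

```text
pics
time_s 0.0
joint_pos [-80.873, 11.885, 88.404, 0.0, 79.839, -8.624]
qd [0.018, 0.068, -0.043, 0.001, 0.056, -0.023]
effort [0.002, -37.088, -28.142, 0.07, 0.036, -0.0]
tcp_pos [0.175, -0.547, 0.195]
tool_rot [[-0.0, 0.305, -0.952], [0.002, -0.952, -0.305], [-1.0, -0.002, -0.0]]
force [-0.448, 0.055, -0.507]
moment [-0.018, 0.017, 0.003]
opening 0.094
scene [[505.3, 0.0, 278.0], [0.0, 505.3, 218.4], [0.0, 0.0, 1.0]] [[0.457, -0.651, 0.606, 1.291], [0.889, 0.346, -0.299, -0.235], [-0.015, 0.676, 0.737, 0.989], [0.0, 0.0, 0.0, 1.0]]
top [[489.8, 0.0, 275.6], [0.0, 489.8, 211.5], [0.0, 0.0, 1.0]] [[0.001, 0.993, -0.119, 0.456], [-1.0, 0.002, 0.012, 0.115], [0.012, 0.119, 0.993, 1.421], [0.0, 0.0, 0.0, 1.0]]
wrist [[344.5, 0.0, 280.1], [0.0, 344.5, 211.5], [0.0, 0.0, 1.0]] [[0.305, 0.912, 0.274, 0.255], [-0.952, 0.293, 0.086, -0.522], [-0.002, -0.287, 0.958, 0.383], [0.0, 0.0, 0.0, 1.0]]
```

View pics/scene0.png

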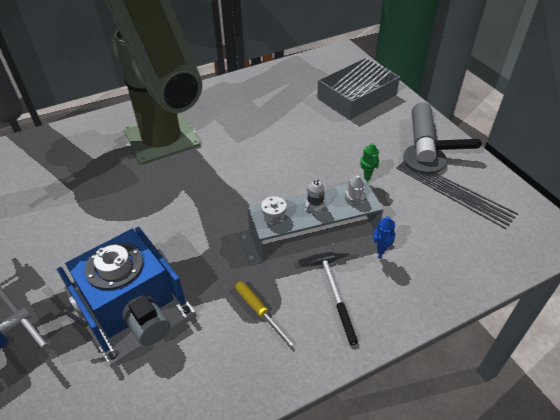

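View pics/top0.png

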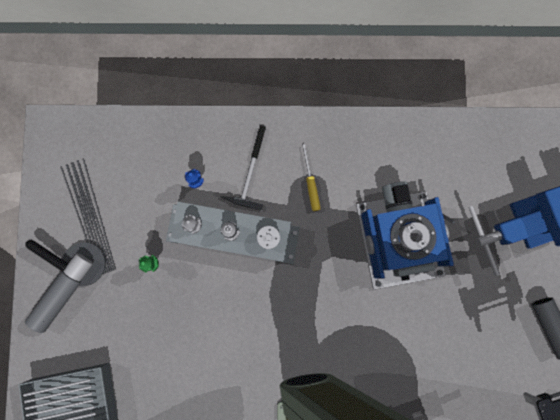

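View pics/wrist0.png

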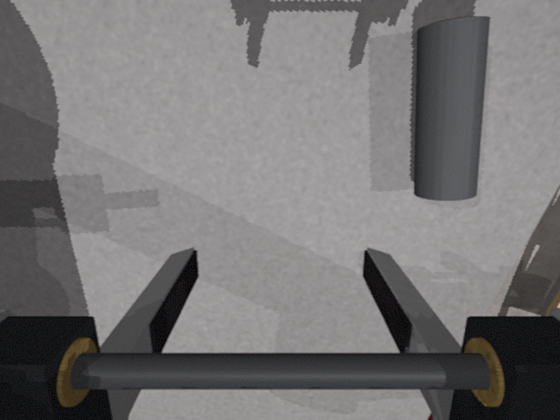

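```bash
cat > h.py <<'E'
import numpy as np,cv2
def pts(s):
    z=s["z_map"];K=s["camera_matrix"];h,w=z.shape
    u,v=np.meshgrid(np.arange(w),np.arange(h))
    P=np.stack([(u-K[0,2])/K[0,0]*z,-(v-K[1,2])/K[1,1]*z,-z],-1)
    W=P@s["pose"][:3,:3].T+s["pose"][:3,3]
    W[z==0]=np.nan
    return W
def proj(s,p):
    c=np.linalg.inv(s["pose"])@np.append(p,1)
    K=s["camera_matrix"]
    return K[0,2]+K[0,0]*c[0]/-c[2],K[1,2]+K[1,1]*(-c[1])/-c[2]
E
python3 - <<'E'
from h import *
a=np.load("scene0.npz");t=np.load("top0.npz")
c1=cv2.resize(a["image"][160:280,230:410],None,fx=4,fy=4,interpolation=2)[:300,:]
c2=cv2.resize(t["image"][180:270,150:310],None,fx=4.5,fy=4.5,interpolation=2)[:,:720][:300]
im=np.zeros((600,720,3),np.uint8);im[:300]=c1;im[300:300+c2.shape[0],:c2.shape[1]]=c2[:300]
cv2.imwrite("pics/crop0.png",im)
c3=cv2.resize(t["image"][170:300,350:470],None,fx=4.5,fy=4.5,interpolation=2);cv2.imwrite("pics/crop1.png",c3)
W=pts(t);Ws=pts(a)
def rep(n,W,u0,u1,v0,v1,zl,zh):
    q=W[v0:v1,u0:u1].reshape(-1,3);q=q[(q[:,2]>zl)&(q[:,2]<zh)]
    print(n,len(q),np.round(q.mean(0),4),np.round(q.min(0),4),np.round(q.max(0),4))
rep("coneT",W,175,215,205,245,.112,.25)
rep("chuckT",W,215,245,215,245,.112,.25)
rep("stubT",W,250,285,220,255,.112,.25)
rep("plate",W,165,300,200,265,.085,.1)
rep("nose",W,380,450,200,270,.155,.169)
rep("noseall",W,380,450,200,270,.12,.2)
rep("noseS",Ws,80,150,240,290,.155,.169)
rep("dogs",W,380,450,200,270,.169,.2)
E
```

```text
coneT 222 [0.5785 0.3226 0.1449] [0.56   0.3015 0.1121] [0.6002 0.3497 0.1706]
chuckT 221 [0.5594 0.2204 0.1603] [0.539  0.1996 0.112 ] [0.5839 0.2414 0.1868]
stubT 407 [0.5431 0.1196 0.1354] [0.5144 0.0906 0.1254] [0.5725 0.1487 0.1511]
plate 3714 [0.5615 0.2259 0.0916] [0.4814 0.0597 0.085 ] [0.6422 0.3865 0.1   ]
nose 404 [ 0.5454 -0.2596  0.1644] [ 0.5109 -0.2963  0.155 ] [ 0.579  -0.2251  0.169 ]
noseall 3445 [ 0.5447 -0.2582  0.1417] [ 0.46   -0.3598  0.1201] [ 0.6444 -0.1751  0.1787]
noseS 621 [ 0.5523 -0.2582  0.1638] [ 0.5125 -0.2918  0.155 ] [ 0.5837 -0.2231  0.169 ]
dogs 96 [ 0.544  -0.2591  0.1724] [ 0.5107 -0.2851  0.169 ] [ 0.575  -0.2267  0.1787]
```

View pics/crop0.png

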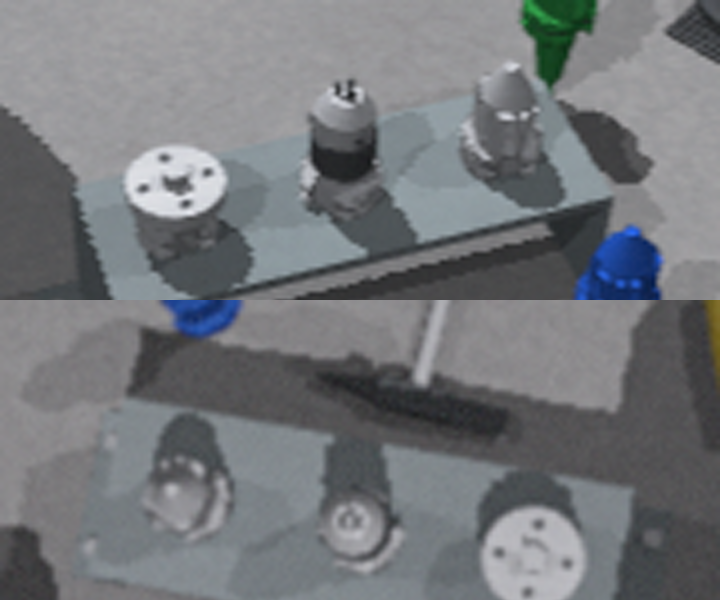

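View pics/crop1.png

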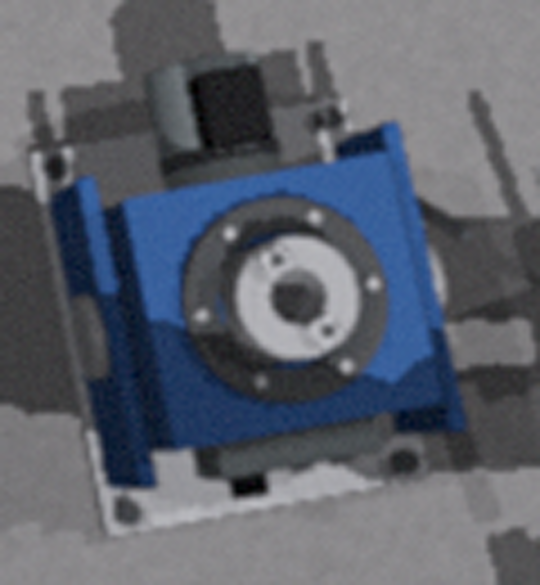

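Emit:
{"method": "apply_moves", "body": {"rows": [[-1,0,0,0,1],[-1,0,0,0,1],[-1,0,0,0,1],[-1,0,0,0,1],[0,-0.63,-0.94,0,1],[0,-0.63,-0.94,0,1],[0,-0.63,-0.94,0,1],[0,-0.63,-0.94,0,1],[0,-0.63,-0.94,0,1],[0,-0.63,-0.94,0,1],[0,-0.63,-0.94,0,1],[0,-0.63,-0.94,0,1],[0,-0.63,-0.94,0,1],[0,-0.63,-0.94,0,1],[0,-0.63,-0.94,0,1],[0,-0.63,-0.94,0,1],[0,-0.63,-0.94,0,1],[0,0,0,0,1]]}}

```text
time_s: 1.65
tcp_pos: [0.452, -0.1972, 0.3163]
tool_rot: [[0.001, 0.311, -0.95], [0.003, -0.95, -0.311], [-1.0, -0.002, -0.002]]
force: [-0.9, 0.5, -0.0]
opening: 0.0942
```

Emit:
{"method": "apply_moves", "body": {"rows": [[0,-0.9,-0.55,0,1],[0,-0.9,-0.55,0,1],[0,-0.9,-0.55,0,1],[0,-0.9,-0.55,0,1],[0,-0.9,-0.55,0,1],[0,-0.9,-0.55,0,1],[0,-0.9,-0.55,0,1],[0,-0.9,-0.55,0,1],[0,-0.9,-0.55,0,1],[0,-0.9,-0.55,0,1],[0,-0.9,-0.55,0,1],[0,-0.9,-0.55,0,1],[0,-0.9,-0.55,0,1],[0,-0.9,-0.55,0,1],[0,-0.9,-0.55,0,1],[0,-0.9,-0.55,0,1],[0,-0.9,-0.55,0,1],[0,0,0,0,1]]}}

```text
time_s: 3.15
tcp_pos: [0.5767, 0.3251, 0.3146]
tool_rot: [[-0.002, 0.309, -0.951], [0.002, -0.951, -0.309], [-1.0, -0.002, 0.002]]
force: [-0.4, -0.4, -0.5]
opening: 0.0939
```

```bash
cat > snap.py <<'E'
import sys
from workcell import status, optics
from h import *
n,f=sys.argv[1:3]
s=optics.snapshot(n); np.savez(f+".npz",**s); cv2.imwrite(f"pics/{f}.png",s["image"])
o=status.get_obs()
for k in ["time_s","joint_pos","tcp_pos","tool_rot","force","opening"]: print(k,np.round(o[k],4).tolist())
E
python3 snap.py wrist w1
```

```text
time_s 3.2
joint_pos [21.7238, 19.1909, 65.4408, 0.0, 95.5111, 93.7899]
tcp_pos [0.5765, 0.3225, 0.3148]
tool_rot [[-0.0023, 0.3079, -0.9514], [-0.0009, -0.9514, -0.3079], [-1.0, 0.0002, 0.0025]]
force [-0.3648, -0.0655, 0.4626]
opening 0.0941
```

View pics/w1.png

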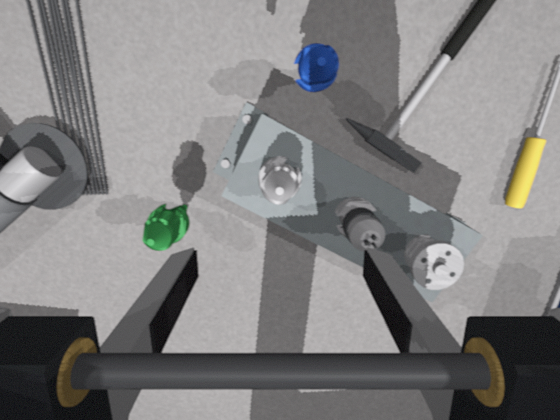

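The plain steel pointed cone is at (280,180) in the wrist view. The green look-alike is at (165,228), the blue one at (318,67), the chuck at (365,228) and the stub at (440,268). I'll descend for a closer look.

Emit:
{"method": "apply_moves", "body": {"rows": [[0.6,0,0,0,1],[0.7,0,0,0,1],[0.6,0,0,0,1],[0.3,0,0,0,1],[0,0,0,0,1],[0,0,0,0,1]]}}

```text
time_s: 3.7
tcp_pos: [0.5767, 0.3197, 0.2506]
tool_rot: [[-0.001, 0.304, -0.953], [-0.001, -0.953, -0.304], [-1.0, 0.0, 0.001]]
force: [0.1, -1.0, 0.6]
opening: 0.0943
```

```bash
python3 snap.py wrist w2; python3 - <<'E'
from h import *
s=np.load("w2.npz");W=pts(s)
cv2.imwrite("pics/w2c.png",cv2.resize(s["image"][110:310,180:400],None,fx=3.5,fy=3,interpolation=2))
q=W.reshape(-1,3);d=np.hypot(q[:,0]-.578,q[:,1]-.322)<.045
for lo,hi in [(.108,.1135),(.1135,.125),(.125,.135),(.135,.145),(.145,.155),(.155,.172)]:
    p=q[d&(q[:,2]>lo)&(q[:,2]<hi)]; print(lo,len(p),p.mean(0).round(4) if len(p) else 0,p.min(0).round(4),p.max(0).round(4))
E
```

```text
time_s 3.75
joint_pos [21.5127, 20.1961, 71.3144, -0.0142, 88.406, 93.8143]
tcp_pos [0.5774, 0.3201, 0.2519]
tool_rot [[0.0014, 0.304, -0.9527], [0.0003, -0.9527, -0.304], [-1.0, 0.0001, -0.0015]]
force [0.5982, 0.1897, 1.2554]
opening 0.0938
0.108 394 [0.5897 0.3342 0.1107] [0.5667 0.3026 0.1083] [0.6058 0.3521 0.1134]
0.1135 89 [0.5959 0.3311 0.1194] [0.5764 0.3099 0.1136] [0.6014 0.3498 0.1248]
0.125 74 [0.5963 0.3314 0.1304] [0.5767 0.3107 0.1251] [0.6013 0.3472 0.135 ]
0.135 532 [0.5842 0.3284 0.1423] [0.56   0.3078 0.135 ] [0.6014 0.3472 0.1449]
0.145 561 [0.5843 0.3282 0.1498] [0.5648 0.3115 0.145 ] [0.5972 0.3435 0.155 ]
0.155 459 [0.5826 0.3278 0.1608] [0.5707 0.317  0.155 ] [0.5916 0.338  0.1676]
```

View pics/w2c.png

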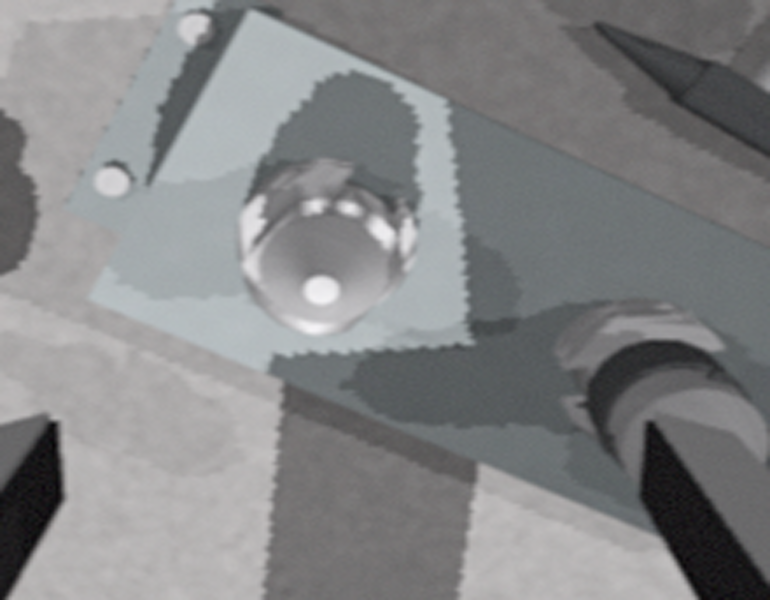

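```bash
cat > fit.py <<'E'
import sys
from h import *
from scipy.optimize import least_squares
f=sys.argv[1]; s=np.load(f+".npz");W=pts(s);q=W.reshape(-1,3)
c0=np.array([.582,.3275])
q=q[np.hypot(*(q[:,:2]-c0).T)<.04]
p=q[(q[:,2]>.146)&(q[:,2]<.163)]
r=least_squares(lambda x:np.hypot(p[:,0]-x[0],p[:,1]-x[1])-(x[2]-x[3]*(p[:,2]-.143)),[*c0,.0165,.57],loss="soft_l1",f_scale=.001)
print("cone",r.x.round(4),"rms",np.sqrt((r.fun**2).mean()).round(5)); c=r.x[:2]
im=np.zeros((600,600,3),np.uint8)
for lo,hi,col in [(.095,.1085,(120,120,0)),(.1085,.1135,(0,255,0)),(.1135,.138,(0,0,255)),(.138,.1445,(255,255,0)),(.1445,.17,(200,200,200))]:
    m=(q[:,2]>lo)&(q[:,2]<hi)
    for a in q[m]:
        u=300-(a[1]-c[1])*8000;v=300-(a[0]-c[0])*8000
        cv2.circle(im,(int(u),int(v)),3,col,-1)
cv2.imwrite(f"pics/{f}_o.png",im)
# side wall points: flats
w=q[(q[:,2]>.115)&(q[:,2]<.139)];d=w[:,:2]-c
print(len(w)); 
th=np.degrees(np.arctan2(d[:,1],d[:,0]));rr=np.hypot(*d.T)*1000
for a in range(-180,180,10):
    m=(th>=a)&(th<a+10)
    if m.any(): print(a,m.sum(),rr[m].mean().round(2))
E
python3 fit.py w2
```

```text
cone [0.5808 0.3275 0.0174 0.5749] rms 0.00042
180
-60 4 20.41
-50 6 20.36
-40 10 20.41
-30 12 20.37
-20 19 20.45
-10 16 20.4
0 18 20.32
10 16 20.3
20 19 20.42
30 13 20.33
40 9 18.77
50 7 17.49
60 7 17.06
70 8 17.11
80 5 17.68
90 9 18.88
100 2 20.05
```

View pics/w2_o.png

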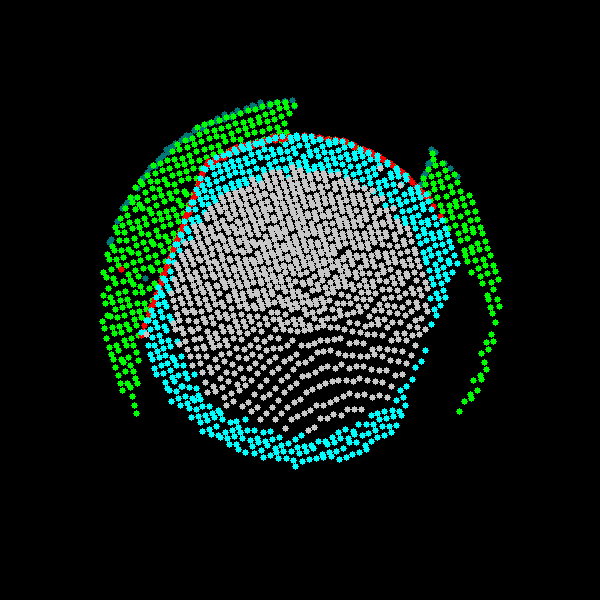

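```bash
python3 - <<'E'
from h import *
from scipy.optimize import least_squares
W=pts(np.load("w2.npz")).reshape(-1,3);c=np.array([.5808,.3275])
d=W[:,:2]-c;m=(W[:,2]>.114)&(W[:,2]<.14)&(np.hypot(*d.T)<.0225);d=d[m]
f=lambda x:(np.minimum(.0205/np.maximum(1e-9,1),.0205)*0+np.hypot(d[:,0]-x[1],d[:,1]-x[2])-np.minimum(.0205,.017/np.maximum(.1,np.cos(np.arctan2(d[:,1]-x[2],d[:,0]-x[1])-x[0]))))
r=least_squares(f,[np.radians(70),0,0],loss="soft_l1",f_scale=.0005);print(np.degrees(r.x[0]),r.x[1:],np.abs(f(r.x)).mean())
E
```

```text
69.17455635310101 [-7.10562131e-05 -2.73179298e-05] 8.506921735880905e-05
```

Emit:
{"method": "apply_moves", "body": {"rows": [[0,-0.19,-0.22,0,1],[0,0,0,0.93,1],[0,0,0,0.93,1],[0,0,0,0.93,1],[0,0,0,0.93,1],[0,0,0,0.93,1],[0,0,0,0.93,1],[0,0,0,0.85,1],[0,0,0,0,1],[0.5,0,0,0,1],[0.3,0,0,0,1],[0,0,0,0,1],[0,0,0,0,1]]}}

```text
time_s: 4.83
tcp_pos: [0.5809, 0.3282, 0.2259]
tool_rot: [[-0.002, -0.355, -0.935], [-0.001, -0.935, 0.355], [-1.0, 0.001, 0.001]]
force: [0.1, -0.2, 0.0]
opening: 0.0939
```

```bash
python3 snap.py wrist w3; python3 fit.py w3|head -1
```

```text
time_s 4.8833
joint_pos [22.0383, 21.9347, 71.909, 0.0021, 86.1632, 132.8219]
tcp_pos [0.5814, 0.3283, 0.2267]
tool_rot [[-0.0001, -0.3548, -0.9349], [-0.0, -0.9349, 0.3548], [-1.0, 0.0001, 0.0001]]
force [0.552, -0.5017, -0.0079]
opening 0.0938
cone [0.5806 0.3274 0.0174 0.5785] rms 0.00044
```

View pics/w3.png

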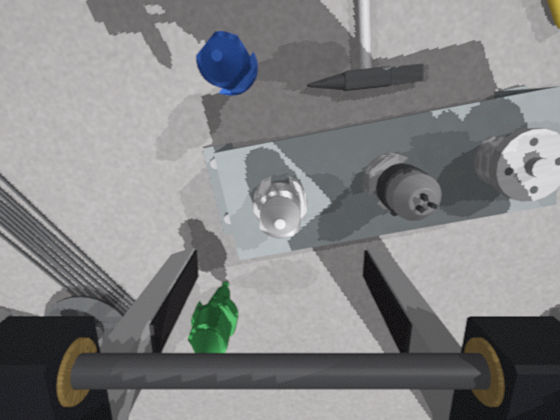

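```bash
python3 - <<'E'
from h import *
t=np.load("top0.npz");W=pts(t)
g=t["image"].astype(int);m=(g[...,1]>g[...,2]+30)&(g[...,1]>g[...,0]+30)
m[:180]=0;m[290:]=0;m[:,:120]=0;m[:,180:]=0
p=W[m];print("green",p.min(0).round(3),p.max(0).round(3))
W=pts(np.load("w3.npz")).reshape(-1,3);d=W-np.array([.5808,.3275,0]);ty=np.array([-.3555,-.9347]);tz=np.array([-.9347,.3555])
y=d[:,:2]@ty;z=d[:,:2]@tz
k=(abs(z)<.02)&(abs(y)<.065)&(abs(y)>.03)&(W[:,2]>.1)&(W[:,2]<.2);print(k.sum(),W[k][:5])
E
```

```text
green [nan nan nan] [nan nan nan]
0 []
```

Emit:
{"method": "apply_moves", "body": {"rows": [[0.5,0,0,0,1],[0.6,0,0,0,1],[0.6,0,0,0,1],[0.6,0,0,0,1],[0.4,0,0,0,1],[0.3,0,0,0,1],[0.1,0,0,0,1],[0,0,0,0,1],[0,0,0,0,1]]}}

```text
time_s: 5.63
tcp_pos: [0.582, 0.3285, 0.1347]
tool_rot: [[0.002, -0.356, -0.935], [0.001, -0.935, 0.356], [-1.0, -0.001, -0.001]]
force: [0.3, -0.4, 0.6]
opening: 0.0942
```

Emit:
{"method": "apply_moves", "body": {"rows": [[0,0,0,0,0.6],[0,0,0,0,0.3],[0,0,0,0,0],[0,0,0,0,0],[0,0,0,0,0],[0,0,0,0,0],[0,0,0,0,0],[0,0,0,0,0],[0,0,0,0,0],[0,0,0,0,0]], "squeeze": 50}}

```text
time_s: 6.47
tcp_pos: [0.5813, 0.3283, 0.1337]
tool_rot: [[0.0, -0.356, -0.935], [0.0, -0.935, 0.356], [-1.0, -0.0, 0.0]]
force: [-1.1, -0.7, 10.9]
opening: 0.0311
```

Emit:
{"method": "apply_moves", "body": {"rows": [[-0.2,0,0,0,0],[-0.3,0,0,0,0],[-0.5,0,0,0,0],[0,0,0,0,0],[0,0,0,0,0]]}}

```text
time_s: 6.88
tcp_pos: [0.5818, 0.3284, 0.1641]
tool_rot: [[0.001, -0.356, -0.935], [0.001, -0.935, 0.356], [-1.0, -0.001, -0.001]]
force: [-0.3, -0.1, -8.0]
opening: 0.0284
```

```bash
python3 snap.py wrist w4;python3 snap.py scene s4; python3 - <<'E'
from h import *
s=np.load("s4.npz");cv2.imwrite("pics/s4c.png",cv2.resize(s["image"][100:260,230:430],None,fx=3.5,fy=3.5,interpolation=2))
E
```

```text
time_s 6.9333
joint_pos [22.0323, 24.3721, 76.1127, -0.0002, 79.565, 132.8618]
tcp_pos [0.5809, 0.3281, 0.1631]
tool_rot [[-0.0008, -0.3556, -0.9346], [-0.0003, -0.9346, 0.3556], [-1.0, 0.0006, 0.0006]]
force [-0.3241, -0.6721, -7.5261]
opening 0.0289
time_s 6.9833
joint_pos [22.0321, 24.4037, 76.1552, 0.0011, 79.578, 132.8629]
tcp_pos [0.5804, 0.3279, 0.1624]
tool_rot [[-0.0022, -0.3556, -0.9346], [-0.0009, -0.9346, 0.3556], [-1.0, 0.0016, 0.0018]]
force [-0.567, -0.8462, -8.3669]
opening 0.0291
```

View pics/w4.png

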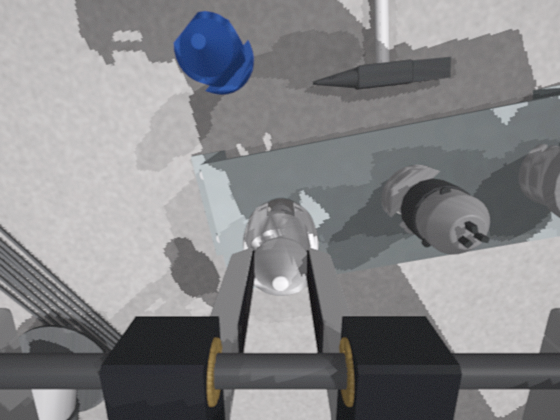

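View pics/s4c.png

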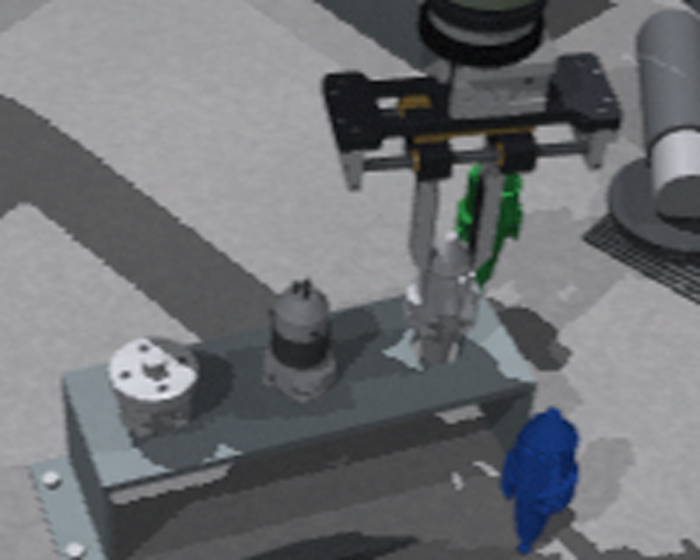

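```bash
python3 - <<'E'
from h import *
s=np.load("w4.npz");W=pts(s).reshape(-1,3)
cv2.imwrite("pics/w4c.png",cv2.resize(s["image"][180:360,190:370],None,fx=4,fy=3.3,interpolation=2))
c=np.array([.5808,.328]);ty=np.array([-.3556,-.9346]);tz=np.array([-.9346,.3556])
d=(W[:,:2]-c);y=d@ty*1000;z=d@tz*1000;h=W[:,2]*1000
im=np.zeros((600,800,3),np.uint8)
for k in np.where((abs(y)<45)&(abs(z)<45)&(h>90)&(h<250))[0]:
    col=(255,255,255) 
    cv2.circle(im,(int(200+y[k]*5),int(600-(h[k]-90)*4.5)),1,col,-1)   # view y-h
    cv2.circle(im,(int(600+z[k]*5),int(600-(h[k]-90)*4.5)),1,(0,255,255) if abs(y[k])<8 else (120,60,0),-1)
for hh in range(90,220,10): cv2.putText(im,str(hh),(0,int(600-(hh-90)*4.5)),0,.4,(0,255,0))
cv2.imwrite("pics/w4s.png",im)
E
```

```text
(no output)
```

View pics/w4c.png

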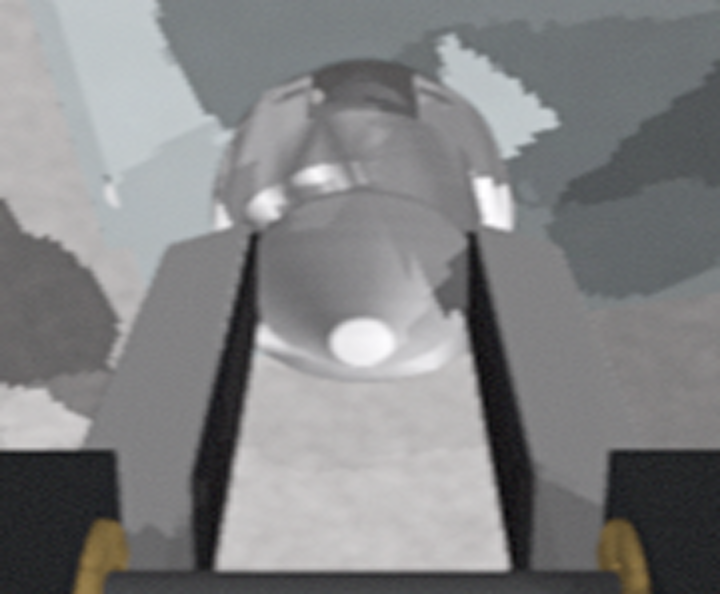

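View pics/w4s.png

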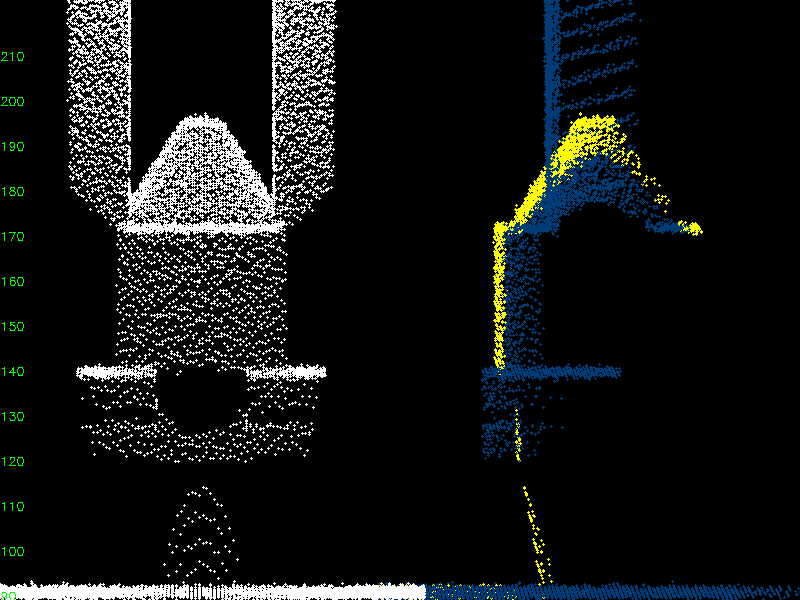

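```bash
python3 - <<'E'
from h import *
for f,t,ty in [("wrist0",(.175,-.5475,.1965),(.3049,-.9524)),("w3",(.5808,.328,.2267),(-.3556,-.9346)),("w4",(.5808,.328,.1635),(-.3556,-.9346))]:
    s=np.load(f+".npz");W=pts(s);ty=np.array(ty);tz=np.array([ty[1],-ty[0]])
    d=W-np.array(t);X=-d[...,2]*1000;Y=d[...,:2]@ty*1000;Z=d[...,:2]@tz*1000
    m=(X<25)&(X>-75)&(abs(Z)<14)&(abs(Y)<65)&(abs(Y)>(13.5 if f=="w4" else 40))
    for b in range(-60,25,5):
        k=m&(X>=b)&(X<b+5)
        if k.any(): print(f,b,k.sum(),"Y",np.abs(Y[k]).min().round(1),np.abs(Y[k]).max().round(1),"Z",Z[k].min().round(1),Z[k].max().round(1))
E
```

```text
wrist0 -60 636 Y 46.1 60.1 Z -10.2 8.7
wrist0 -55 581 Y 46.1 59.8 Z -10.2 8.2
wrist0 -50 547 Y 46.0 60.0 Z -10.4 8.2
wrist0 -45 484 Y 46.1 59.1 Z -10.0 8.6
wrist0 -40 448 Y 46.1 59.5 Z -10.4 8.5
wrist0 -35 408 Y 46.1 59.6 Z -10.2 8.0
wrist0 -30 379 Y 46.3 59.4 Z -10.0 8.3
wrist0 -25 340 Y 46.3 59.3 Z -10.1 7.8
wrist0 -20 320 Y 46.1 59.0 Z -10.0 8.3
wrist0 -15 244 Y 46.2 56.6 Z -9.9 8.5
wrist0 -10 88 Y 46.4 52.2 Z -9.6 8.1
w3 -60 651 Y 45.7 59.8 Z -10.5 7.8
w3 -55 595 Y 45.7 59.6 Z -10.5 8.1
w3 -50 529 Y 45.6 59.6 Z -10.4 8.3
w3 -45 488 Y 45.9 59.6 Z -10.5 8.4
w3 -40 454 Y 45.9 59.8 Z -10.6 7.6
w3 -35 399 Y 45.7 59.6 Z -10.3 8.3
w3 -30 369 Y 45.8 59.4 Z -10.5 7.8
w3 -25 345 Y 45.8 59.6 Z -10.4 8.2
w3 -20 315 Y 45.9 59.3 Z -10.4 8.3
w3 -15 237 Y 45.8 58.6 Z -10.4 7.9
w3 -10 88 Y 45.9 51.6 Z -10.2 7.8
w4 -60 432 Y 13.9 27.0 Z -11.2 8.0
w4 -55 392 Y 14.0 27.2 Z -11.2 7.4
w4 -50 353 Y 14.0 26.8 Z -11.2 7.3
w4 -45 320 Y 14.0 26.9 Z -11.0 5.9
w4 -40 296 Y 14.0 26.8 Z -11.1 6.9
w4 -35 280 Y 14.0 26.6 Z -11.0 7.5
w4 -30 238 Y 14.0 26.7 Z -11.2 7.0
w4 -25 228 Y 14.1 26.7 Z -10.9 5.4
w4 -20 238 Y 13.6 26.3 Z -10.8 7.3
w4 -15 159 Y 13.5 22.6 Z -13.4 12.5
w4 -10 124 Y 13.5 18.4 Z -14.0 13.7
w4 -5 13 Y 14.8 17.3 Z -14.0 -11.8
w4 0 16 Y 14.7 17.1 Z -14.0 -11.6
w4 5 13 Y 15.0 17.1 Z -13.9 -11.9
w4 10 11 Y 15.0 17.4 Z -13.9 -11.3
w4 15 13 Y 15.1 17.2 Z -13.8 -11.6
w4 20 432 Y 15.4 25.1 Z -14.0 4.1
```

Emit:
{"method": "apply_moves", "body": {"rows": [[0.3,0,0,0,0],[0.3,0,0,0,0],[0.2,0,0,0,0],[0.1,0,0,0,0],[0.05,0,0,0,0],[0,0,0,0,0],[0,0,0,0,0.5],[0,0,0,0,0.7],[0,0,0,0,0.7],[0,0,0,0,0.7],[0,0,0,0,0.7]]}}

```text
time_s: 7.9
tcp_pos: [0.5823, 0.3287, 0.1367]
tool_rot: [[0.003, -0.356, -0.935], [0.001, -0.935, 0.356], [-1.0, -0.002, -0.002]]
force: [-0.4, -0.5, 0.0]
opening: 0.0588
```

```bash
python3 snap.py wrist w5; python3 fit.py w5|head -1;python3 - <<'E'
from h import *
from scipy.optimize import least_squares
s=np.load("w5.npz");W=pts(s).reshape(-1,3);c=np.array([.5808,.3275])
d=W[:,:2]-c;k=(W[:,2]>.114)&(W[:,2]<.14)&(np.hypot(*d.T)<.0225);e=d[k]
f=lambda x:(np.hypot(e[:,0]-x[1],e[:,1]-x[2])-np.minimum(.0205,.017/np.maximum(.1,abs(np.cos(np.arctan2(e[:,1]-x[2],e[:,0]-x[1])-x[0])))))
r=least_squares(f,[np.radians(69),0,0],loss="soft_l1",f_scale=.0005);print(np.degrees(r.x[0]),r.x[1:]+c,np.abs(f(r.x)).mean(),len(e))
m=np.hypot(*d.T)<.03
q=W[m&(W[:,2]>.105)&(W[:,2]<.1145)];print("flange z",np.median(q[:,2]))
ty=np.array([-.3556,-.9346]);tz=np.array([ty[1],-ty[0]]);c=np.array([.581,.328])
y=(W[:,:2]-c)@ty;z=(W[:,:2]-c)@tz;k=(abs(y)>.029)&(abs(y)<.06)&(abs(z)<.012)&(W[:,2]>.115)
for sg in(1,-1):
  p=k&(y*sg>0);print("tip z",np.percentile(W[p,2],[0,.5,1,2]),"inner y",np.percentile(y[p]*sg,[.5]),"z",z[p].min(),z[p].max())
E
```

```text
time_s 7.95
joint_pos [22.0314, 25.6768, 77.5353, 0.0025, 76.6582, 132.8618]
tcp_pos [0.5821, 0.3285, 0.1363]
tool_rot [[0.0021, -0.3556, -0.9346], [0.0009, -0.9346, 0.3556], [-1.0, -0.0016, -0.0016]]
force [0.3682, -0.3131, -0.3067]
opening 0.063
cone [0.5792 0.328  0.0181 0.5137] rms 0.01191
69.14462002196726 [0.58034451 0.3275773 ] 0.00014149762066954357 717
flange z 0.11064857538672193
tip z [0.14441445 0.14680658 0.14879354 0.15117894] inner y [0.02914446] z -0.011987986445427517 0.009551874175494033
tip z [0.1445674  0.14712169 0.14862161 0.15111914] inner y [0.02913814] z -0.011955535401458788 0.009623528556665937
```

View pics/w5.png

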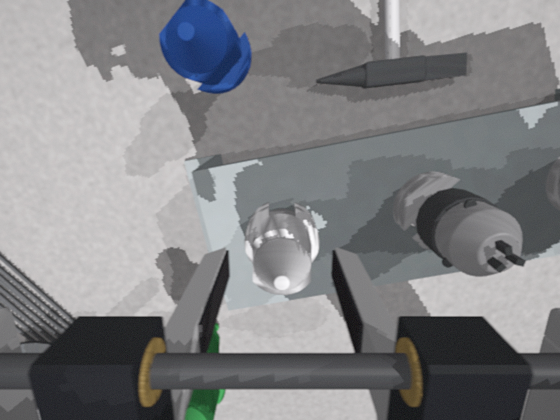

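The wrist depth shows the fingertips about 8 mm above the reported TCP instead of 19 mm below it, so the tool length reading is off by 27 mm. The first grip therefore caught only the conical part. The cone is back in its hole, still straight, so I'll regrip lower.

Emit:
{"method": "apply_moves", "body": {"rows": [[0.2,0,0.04,0,0.7],[0.3,0,0,0,0.7],[0.3,0,0,0,0.7],[0.15,0,0,0,0.7],[0,0,0,0,0.7],[0,0,0,0,0.7]]}}

```text
time_s: 8.45
tcp_pos: [0.5795, 0.3284, 0.1054]
tool_rot: [[-0.002, -0.356, -0.935], [-0.001, -0.935, 0.356], [-1.0, 0.001, 0.001]]
force: [0.7, -0.6, 0.0]
opening: 0.0657
```

```bash
python3 snap.py wrist w6;python3 - <<'E'
from h import *
s=np.load("w6.npz");W=pts(s).reshape(-1,3)
ty=np.array([-.3556,-.9346]);tz=np.array([ty[1],-ty[0]]);c=np.array([.581,.328])
y=(W[:,:2]-c)@ty;z=(W[:,:2]-c)@tz;k=(abs(y)>.0285)&(abs(y)<.06)&(abs(z)<.012)&(W[:,2]>.1)
for sg in(1,-1):
  p=k&(y*sg>0);print("tip z",np.percentile(W[p,2],[0,.5,1,2]),"z",z[p].min(),z[p].max())
E
```

```text
time_s 8.5
joint_pos [22.1025, 27.2204, 79.0659, 0.0014, 73.7473, 132.9342]
tcp_pos [0.5801, 0.3286, 0.1062]
tool_rot [[-0.0006, -0.3556, -0.9346], [-0.0002, -0.9346, 0.3556], [-1.0, 0.0004, 0.0004]]
force [0.1068, 0.0743, 0.3107]
opening 0.0656
tip z [0.11296963 0.1159971  0.1176223  0.1199935 ] z -0.011984022405739292 0.011597287412925698
tip z [0.11333788 0.11557819 0.11752451 0.11986544] z -0.011997102398419071 0.011377593522692757
```

View pics/w6.png

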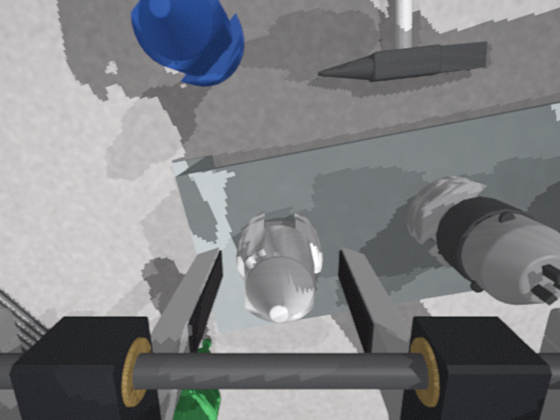

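Emit:
{"method": "apply_moves", "body": {"rows": [[0,0,0,0,0.5],[0,0,0,0,0.3],[0,0,0,0,0],[0,0,0,0,0],[0,0,0,0,0],[0,0,0,0,0],[0,0,0,0,0]], "squeeze": 55}}

```text
time_s: 9.08
tcp_pos: [0.5803, 0.3287, 0.1069]
tool_rot: [[0.0, -0.356, -0.935], [0.0, -0.935, 0.356], [-1.0, -0.0, -0.0]]
force: [-0.2, 0.5, -0.4]
opening: 0.0336
```

Emit:
{"method": "apply_moves", "body": {"rows": [[-0.2,0,0,0,0],[-0.4,0,0,0,0],[-0.6,0,0,0,0],[-0.8,0,0,0,0],[-0.8,0,0,0,0],[-0.8,0,0,0,0],[-0.8,0,0,0,0],[-0.8,0,0,0,0],[-0.8,0,0,0,0],[-0.6,0,0,0,0],[-0.4,0,0,0,0],[-0.2,0,0,0,0],[0,0,0,0,0],[0,0,0,0,0]]}}

```text
time_s: 10.25
tcp_pos: [0.5796, 0.3284, 0.3212]
tool_rot: [[-0.002, -0.356, -0.935], [-0.001, -0.935, 0.356], [-1.0, 0.002, 0.002]]
force: [-0.1, -0.3, -7.6]
opening: 0.0337
```

```bash
cat > nose.py <<'E'
import sys
from h import *
from scipy.optimize import least_squares
for f in sys.argv[1:]:
    s=np.load(f+".npz");W=pts(s);q=W.reshape(-1,3)
    d=np.hypot(q[:,0]-.545,q[:,1]+.259)
    p=q[(d<.04)&(q[:,2]>.158)&(q[:,2]<.19)]
    z=np.median(p[p[:,2]<.169][:,2])
    print(f,len(p),"face z",z)
    # housing side
    im=np.zeros((600,600,3),np.uint8)
    for a in p:
        col=(255,255,255) if a[2]<z+.003 else (0,255,255) if a[2]<z+.0065 else (0,0,255)
        cv2.circle(im,(int(300-(a[1]+.259)*7000),int(300-(a[0]-.545)*7000)),3,col,-1)
    cv2.imwrite(f"pics/{f}_n.png",im)
E
python3 snap.py wrist w7; python3 nose.py top0 scene0
```

```text
time_s 10.3
joint_pos [22.1026, 19.8874, 63.9096, 0.001, 96.4304, 132.9325]
tcp_pos [0.5793, 0.3283, 0.3204]
tool_rot [[-0.0037, -0.3556, -0.9346], [-0.0015, -0.9346, 0.3556], [-1.0, 0.0027, 0.0029]]
force [0.0375, 0.1326, -7.3118]
opening 0.0337
top0 483 face z 0.16478197216596913
scene0 672 face z 0.16483488209736957
```

View pics/top0_n.png

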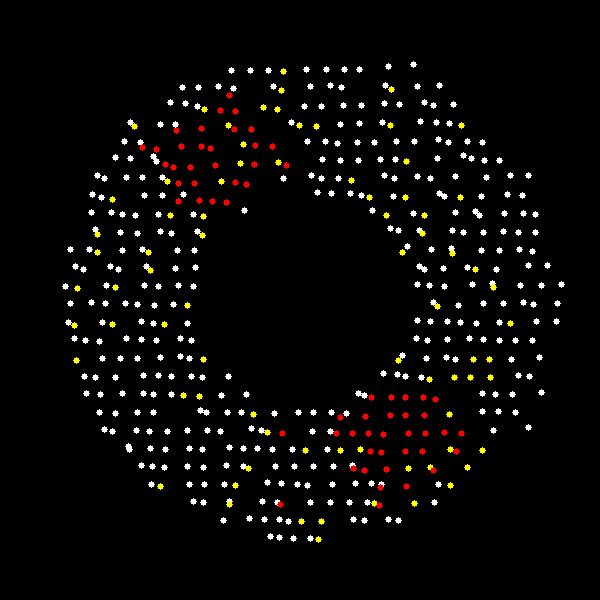

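View pics/w7.png

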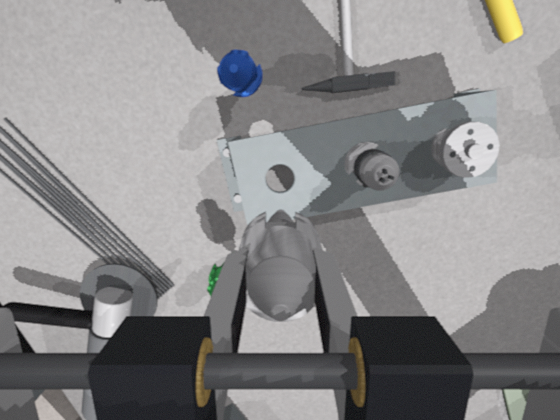

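Emit:
{"method": "apply_moves", "body": {"rows": [[0,0.3,-0.06,0,0],[0,0.6,-0.12,0,0],[0,0.9,-0.2,0,0],[0,0.9,-0.2,0,0],[0,0.9,-0.2,0,0],[0,0.9,-0.2,0,0],[0,0.9,-0.2,0,0],[0,0.9,-0.2,0,0],[0,0.9,-0.2,0,0],[0,0.9,-0.2,0,0],[0,0.9,-0.2,0,0],[0,0.9,-0.2,0,0],[0,0.9,-0.2,0,0],[0,0.9,-0.2,0,0],[0,0.9,-0.2,0,0],[0,0.9,-0.2,0,0],[0,0.9,-0.2,0,0],[0,0.9,-0.2,0,0],[0,0.9,-0.2,0,0],[0,0.9,-0.2,0,0]]}}

```text
time_s: 11.97
tcp_pos: [0.5021, -0.1924, 0.3214]
tool_rot: [[-0.002, -0.356, -0.934], [0.001, -0.934, 0.356], [-1.0, 0.0, 0.002]]
force: [-0.6, -0.0, -7.9]
opening: 0.0334
```

Emit:
{"method": "apply_moves", "body": {"rows": [[0,0.9,-0.2,0,0],[0,0.9,-0.2,0,0],[0,0.9,-0.2,0,0],[0,0.6,-0.2,0,0],[0,0.2,-0.1,0,0],[0,0,0,-0.8,0],[0,0,0,-0.9,0],[0,0,0,-0.9,0],[0,0,0,-0.9,0],[0,0,0,-0.9,0],[0,0,0,-0.9,0],[0,0,0,-0.9,0],[0,0,0,-0.9,0],[0,0,0,-0.9,0],[0,0,0,-0.9,0],[0,0,0,0,0],[0,0,0,0,0]]}}

```text
time_s: 13.38
tcp_pos: [0.4911, -0.2982, 0.3218]
tool_rot: [[-0.001, 0.537, -0.844], [0.001, -0.844, -0.537], [-1.0, -0.002, 0.0]]
force: [-0.9, -0.3, -7.3]
opening: 0.0335
```

```bash
python3 snap.py wrist w8; python3 nose.py w8
```

```text
time_s 13.4333
joint_pos [-39.9008, 8.078, 78.0949, 0.0056, 93.9062, 17.6426]
tcp_pos [0.4912, -0.2983, 0.322]
tool_rot [[-0.001, 0.5367, -0.8438], [0.001, -0.8438, -0.5367], [-1.0, -0.0013, 0.0003]]
force [-0.9634, -0.1358, -7.5516]
opening 0.0337
w8 3351 face z 0.16460606934424238
```

View pics/w8.png

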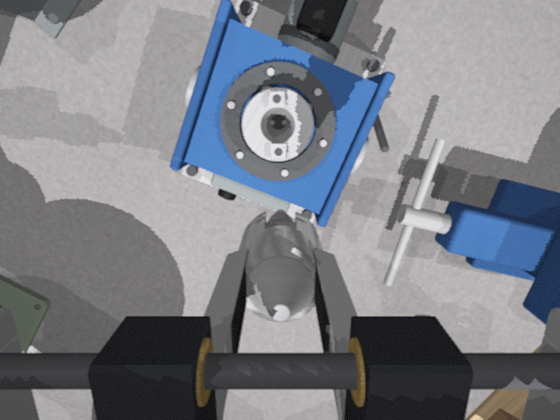

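View pics/w8_n.png

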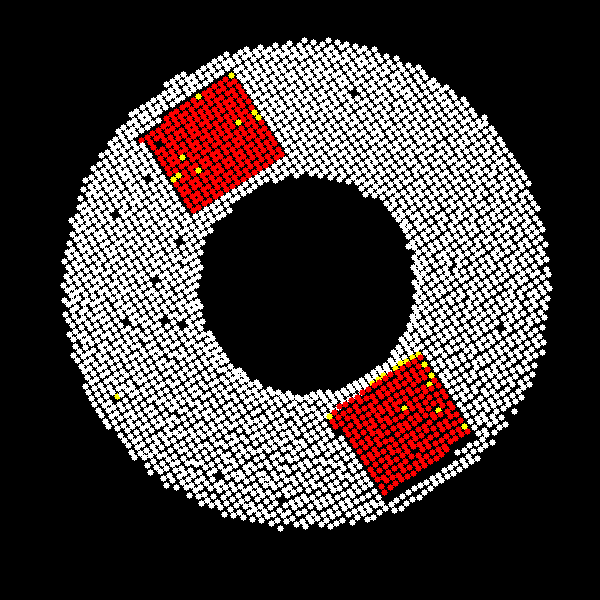

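```bash
cat > rel.py <<'E'
import sys
from h import *
from scipy.optimize import least_squares
f=sys.argv[1];s=np.load(f+".npz");W=pts(s);q=W.reshape(-1,3)
from workcell import status
o=status.get_obs();t=np.array(o["tcp_pos"]);R=np.array(o["tool_rot"]);print("t",o["time_s"],"tcp",t.round(4),"yaw ty",np.degrees(np.arctan2(R[1,1],R[0,1])).round(2))
d=np.hypot(q[:,0]-.546,q[:,1]+.257)
p=q[(d<.045)&(q[:,2]>.160)&(q[:,2]<.1685)]
# bore rim & outer rim by rasterised face, min/max enclosing
hull=cv2.convexHull(p[:,:2].astype(np.float32)*1000)[:,0]
fo=least_squares(lambda x:np.hypot(hull[:,0]-x[0],hull[:,1]-x[1])-x[2],[545,-259,35],loss="soft_l1",f_scale=.3).x
print("outer",fo.round(2))
# bore: nearest points per angle bin
c=fo[:2]/1000;e=p[:,:2]-c;r=np.hypot(*e.T);a=np.degrees(np.arctan2(e[:,1],e[:,0]))//6
B=np.array([e[a==k][np.argmin(r[a==k])] for k in np.unique(a)])*1000
fb=least_squares(lambda x:np.hypot(B[:,0]-x[0],B[:,1]-x[1])-x[2],[0,0,16.5],loss="soft_l1",f_scale=.3).x
print("bore",(fb[:2]+fo[:2]).round(2),fb[2].round(2))
g=q[(d<.04)&(q[:,2]>.1695)&(q[:,2]<.176)];g2=(g[:,:2]-c)
sgn=np.sign(g2@np.array([np.cos(.58),np.sin(.58)]))
rc=[cv2.minAreaRect((g2[sgn==k]*1000).astype(np.float32)) for k in(1,-1)]
print("dogs",rc)
m=[np.array(x[0]) for x in rc];v=m[0]-m[1];print("dog line deg",np.degrees(np.arctan2(v[1],v[0])).round(2),"mid",((m[0]+m[1])/2+fo[:2]).round(2),"z",np.median(g[:,2]).round(4))
E
python3 rel.py w8
python3 - <<'E'
from h import *
from scipy.optimize import least_squares
s=np.load("w8.npz");q=pts(s).reshape(-1,3)
ty=np.array([.5367,-.8438]);tz=np.array([ty[1],-ty[0]]);t=np.array([.4912,-.2983,.322])
Y=(q[:,:2]-t[:2])@ty*1000;Z=(q[:,:2]-t[:2])@tz*1000;H=(q[:,2]-t[2])*1000
im=np.zeros((600,800,3),np.uint8)
k=(abs(Y)<40)&(abs(Z)<40)&(H>-90)&(H<70)
for y,z,h in zip(Y[k],Z[k],H[k]):
    cv2.circle(im,(int(200+y*5),int(340-h*4)),1,(255,255,255),-1)
    cv2.circle(im,(int(600+z*5),int(340-h*4)),1,(0,255,255),-1)
cv2.imwrite("pics/w8s.png",im)
# cone surface pts: H from 38 to 56
k=(abs(Y)<13)&(abs(Z)<20)&(H>40)&(H<57)
P=np.c_[Y,Z,H][k];P=P[np.hypot(P[:,0],P[:,1])<19]
f=lambda x:np.hypot(P[:,0]-x[0],P[:,1]-x[1])-(x[2]-.575*(P[:,2]-40))
r=least_squares(f,[0,0,14],loss="soft_l1",f_scale=.5);print("cone Y,Z",r.x,np.abs(r.fun).mean())
k=(abs(Y)<16)&(Z<-5)&(Z>-30)&(H>8)&(H<33);P=np.c_[Y,Z,H][k]
f=lambda x:np.hypot(P[:,0]-x[0]-x[2]*(P[:,2]-24),P[:,1]-x[1]-x[3]*(P[:,2]-24))-20.5
r=least_squares(f,[0,0,0,0],loss="soft_l1",f_scale=.5);print("hub Y,Z,tiltY,tiltZ",r.x,np.abs(r.fun).mean(),len(P))
k=(abs(Y)<28)&(abs(Z)<28)&(np.hypot(Y,Z)>21)&(H>0)&(H<10);print("flange top H",np.median(H[k]))
k=(abs(Y)<10)&(abs(Z)<10)&(H>50);print("tip H",np.percentile(H[k],98))
E
```

```text
t 13.4333 tcp [ 0.4912 -0.2983  0.322 ] yaw ty -57.54
outer [ 547.2  -259.9    34.79]
bore [ 547.27 -259.92] 16.02
dogs [((19.961267471313477, 13.742542266845703), (13.346155166625977, 15.779600143432617), 32.7132453918457), ((-19.909902572631836, -13.461254119873047), (14.041411399841309, 15.537439346313477), 35.15505599975586)]
dog line deg 34.31 mid [ 547.23 -259.76] z 0.1727
cone Y,Z [ 0.6442004   0.0224578  15.01124753] 0.3996185991161058
hub Y,Z,tiltY,tiltZ [ 0.62133481  0.17515635 -0.00194157 -0.00063034] 0.16395585154260153 1000
flange top H 3.461730205672253
tip H 59.770051966882576
```

View pics/w8s.png

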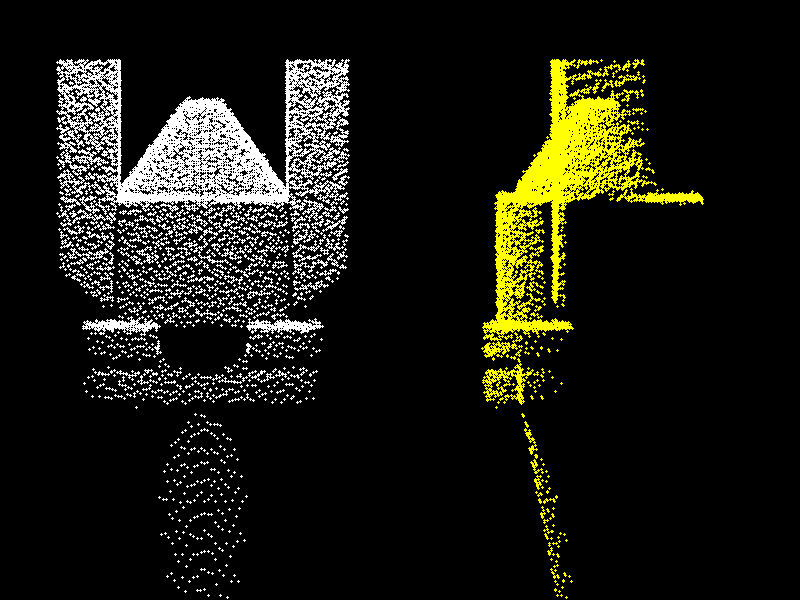

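Emit:
{"method": "apply_moves", "body": {"rows": [[0,0,0,-0.3,0],[0,-0.05,-0.4,0,0],[0,-0.05,-0.7,0,0],[0,0,-0.7,0,0],[0,0,-0.4,0,0],[0,0,-0.1,0,0],[0,0,0,0,0],[0.5,0,0,0,0],[0.5,0,0,0,0],[0.4,0,0,0,0],[0.2,0,0,0,0],[0,0,0,0,0],[0,0,0,0,0]]}}

```text
time_s: 14.52
tcp_pos: [0.5465, -0.2577, 0.2744]
tool_rot: [[-0.001, 0.564, -0.826], [0.0, -0.826, -0.564], [-1.0, -0.001, 0.001]]
force: [0.4, -0.3, -7.3]
opening: 0.0337
```

```bash
python3 snap.py wrist w9; python3 snap.py scene s9; python3 snap.py top t9; python3 - <<'E'
from h import *
a=np.load("s9.npz")["image"];b=np.load("t9.npz")["image"]
im=np.hstack([cv2.resize(a[150:350,40:200],(400,500),interpolation=2),cv2.resize(b[150:300,350:470],(400,500),interpolation=2)])
cv2.imwrite("pics/c9.png",im)
E
```

```text
time_s 14.5667
joint_pos [-33.4346, 12.6835, 78.0629, -0.0071, 89.1919, 22.2267]
tcp_pos [0.547, -0.2579, 0.2754]
tool_rot [[0.0008, 0.5641, -0.8257], [-0.0007, -0.8257, -0.5641], [-1.0, 0.001, -0.0003]]
force [0.6838, -0.5582, -6.9849]
opening 0.0334
time_s 14.6167
joint_pos [-33.4277, 12.6642, 78.0268, -0.0072, 89.1876, 22.2254]
tcp_pos [0.5473, -0.258, 0.2759]
tool_rot [[0.0017, 0.5642, -0.8256], [-0.0013, -0.8256, -0.5642], [-1.0, 0.002, -0.0007]]
force [0.19, -0.2656, -8.1024]
opening 0.0334
time_s 14.6667
joint_pos [-33.419, 12.6556, 78.0123, -0.0034, 89.1883, 22.2262]
tcp_pos [0.5475, -0.258, 0.2761]
tool_rot [[0.0021, 0.5643, -0.8256], [-0.0014, -0.8256, -0.5643], [-1.0, 0.0023, -0.0009]]
force [0.5501, -0.06, -8.1777]
opening 0.0335
```

View pics/c9.png

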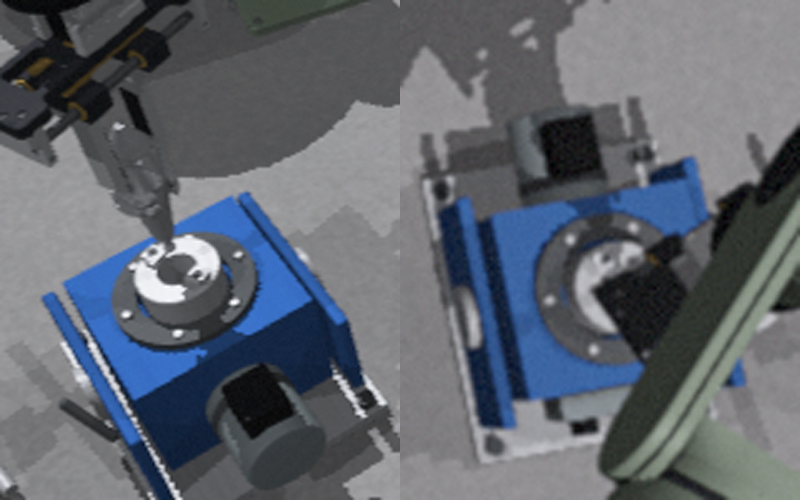

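View pics/w9.png

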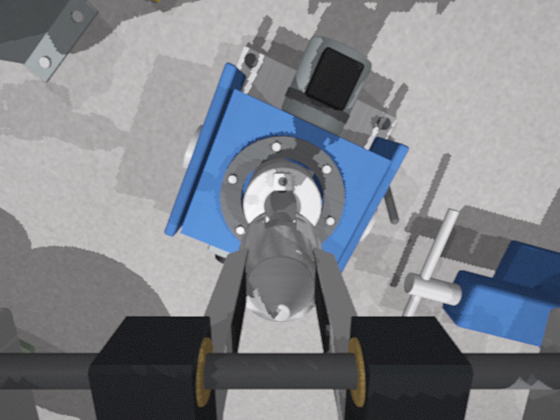

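```bash
cat > rel2.py <<'E'
import sys
from h import *
from scipy.optimize import least_squares
f=sys.argv[1];rep=float(sys.argv[2]);s=np.load(f+".npz");q=pts(s).reshape(-1,3)
yaw=np.radians(float(sys.argv[3]));ty=np.array([np.cos(yaw),np.sin(yaw)]);tz=np.array([ty[1],-ty[0]]);n=np.array([.5472,-.2599])
Y=(q[:,:2]-n)@ty*1000;Z=(q[:,:2]-n)@tz*1000;H=q[:,2]*1000
P=np.c_[Y,Z,H]
# nose side wall + outer rim
k=(np.hypot(Y,Z)>33)&(np.hypot(Y,Z)<37)&(H>148)&(H<163.5);S=P[k]
k=(np.hypot(Y,Z)<38)&(H>162)&(H<168);F=P[k]
hull=cv2.convexHull(F[:,:2].astype(np.float32))[:,0];
hull=hull[np.hypot(*hull.T)>32]
fo=least_squares(lambda x:np.hypot(hull[:,0]-x[0],hull[:,1]-x[1])-34.8,[0,0],loss="soft_l1",f_scale=.3);print("nose Y,Z",fo.x.round(2),len(hull),"face",np.median(F[:,2]).round(1),len(S))
g=P[(np.hypot(Y,Z)<34)&(H>169.5)&(H<175)]
if len(g)>30:
    rc=cv2.minAreaRect(g[:,:2].astype(np.float32));print("dog",rc)
b=rep*1000
k=(abs(Y)<16)&(abs(Z)<35)&(H>b+8)&(H<b+31)&(Z<-5);Q=P[k]
r=least_squares(lambda x:np.hypot(Q[:,0]-x[0]-x[2]*(Q[:,2]-b-20),Q[:,1]-x[1]-x[3]*(Q[:,2]-b-20))-20.5,[0,0,0,0],loss="soft_l1",f_scale=.5)
print("hub Y,Z,tilt",r.x.round(3),np.abs(r.fun).mean().round(2),len(Q))
k=(abs(Y)<14)&(abs(Z)<18)&(H<b-19)&(H>b-60);Q=P[k];
if len(Q)>20:
    r2=least_squares(lambda x:np.hypot(Q[:,0]-x[0],Q[:,1]-x[1])-(16+14/96*(Q[:,2]-b+15)),[0,0],loss="soft_l1",f_scale=.5);print("shank Y,Z",r2.x.round(2),np.abs(r2.fun).mean().round(2),len(Q))
E
python3 rel2.py w9 .2755 -55.7
```

```text
nose Y,Z [ 0.03 -0.1 ] 39 face 164.6 204
dog ((0.26314544677734375, -24.188488006591797), (13.724053382873535, 14.700922966003418), 89.79200744628906)
hub Y,Z,tilt [-1.509e+00 -4.610e-01 -1.000e-03 -1.000e-03] 0.15 910
shank Y,Z [-1.48 -0.57] 0.08 182
```

Emit:
{"method": "apply_moves", "body": {"rows": [[0,0.05,0.015,0,0],[0,0,0,0,0],[0.3,0,0,0,0],[0.4,0,0,0,0],[0.4,0,0,0,0],[0.4,0,0,0,0],[0.4,0,0,0,0],[0.3,0,0,0,0],[0.2,0,0,0,0],[0.1,0,0,0,0],[0,0,0,0,0],[0,0,0,0,0]]}}

```text
time_s: 15.67
tcp_pos: [0.5477, -0.2591, 0.2]
tool_rot: [[0.001, 0.565, -0.825], [-0.0, -0.825, -0.565], [-1.0, 0.001, -0.0]]
force: [0.3, 0.6, -7.2]
opening: 0.0336
```

```bash
python3 snap.py wrist w10; python3 rel2.py w10 .2 -55.7
```

```text
time_s 15.7167
joint_pos [-33.4981, 15.3468, 83.5593, 0.0024, 80.994, 22.1272]
tcp_pos [0.548, -0.2593, 0.2005]
tool_rot [[0.0015, 0.5646, -0.8254], [-0.0009, -0.8254, -0.5646], [-1.0, 0.0016, -0.0007]]
force [-0.6544, 0.3857, -6.9943]
opening 0.0335
nose Y,Z [-0.04 -0.15] 39 face 164.6 410
dog ((0.02888631820678711, -21.982738494873047), (18.69371795654297, 15.814611434936523), 89.26535034179688)
hub Y,Z,tilt [ 0.306 -0.642 -0.004  0.   ] 0.16 915
shank Y,Z [ 0.61 -1.  ] 1.89 212
```

View pics/w10.png

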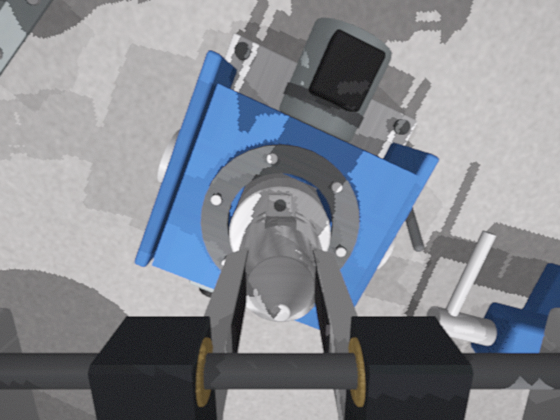

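Emit:
{"method": "apply_moves", "body": {"rows": [[0,-0.01,0.017,0,0],[0.1,0,0,0,0],[0.1,0,0,0,0],[0.1,0,0,0,0],[0,0,0,0,0],[0,0,0,0,0]]}}

```text
time_s: 16.22
tcp_pos: [0.5464, -0.2587, 0.1901]
tool_rot: [[-0.001, 0.565, -0.825], [0.001, -0.825, -0.565], [-1.0, -0.001, 0.0]]
force: [0.1, -0.1, -7.4]
opening: 0.0339
```

Emit:
{"method": "apply_moves", "body": {"rows": [[0.03,0,0,0,0],[0.03,0,0,0,0],[0.03,0,0,0,0],[0,0,0,0,0]]}}

```text
time_s: 16.55
tcp_pos: [0.5467, -0.2589, 0.1877]
tool_rot: [[-0.0, 0.565, -0.825], [0.0, -0.825, -0.565], [-1.0, -0.0, 0.0]]
force: [-0.1, -0.1, -7.8]
opening: 0.0331
```

Emit:
{"method": "apply_moves", "body": {"rows": [[0.02,0,0,0,0],[0.02,0,0,0,0],[0,0,0,0,0]]}}

```text
time_s: 16.8
tcp_pos: [0.5467, -0.2589, 0.1866]
tool_rot: [[-0.0, 0.565, -0.825], [0.0, -0.825, -0.565], [-1.0, -0.0, 0.0]]
force: [0.2, 0.2, -6.6]
opening: 0.0334
```

Emit:
{"method": "apply_moves", "body": {"rows": [[0.02,0,0,0,0],[0.02,0,0,0,0],[0,0,0,0,0]]}}

```text
time_s: 17.05
tcp_pos: [0.5469, -0.259, 0.1855]
tool_rot: [[0.0, 0.565, -0.825], [-0.0, -0.825, -0.565], [-1.0, 0.0, -0.0]]
force: [-0.1, -0.5, -7.5]
opening: 0.0335
```

Emit:
{"method": "apply_moves", "body": {"rows": [[0.02,0,0,0,0],[0.02,0,0,0,0],[0,0,0,0,0]]}}

```text
time_s: 17.3
tcp_pos: [0.547, -0.2591, 0.1848]
tool_rot: [[0.001, 0.565, -0.825], [-0.0, -0.825, -0.565], [-1.0, 0.001, -0.0]]
force: [-0.3, -1.0, -5.5]
opening: 0.0337
```

```bash
python3 snap.py wrist w11; python3 rel2.py w11 .184 -55.7; python3 - <<'E'
from h import *
s=np.load("w11.npz");q=pts(s).reshape(-1,3)
cv2.imwrite("pics/w11c.png",cv2.resize(s["image"][150:310,200:360],None,fx=4,fy=3.7,interpolation=2))
d=np.hypot(q[:,0]-.5472,q[:,1]+.2599);k=(d>.0215)&(d<.0245)&(q[:,2]>.180)&(q[:,2]<.2);print("flange top",np.median(q[k,2]),k.sum())
E
```

```text
time_s 17.35
joint_pos [-33.5345, 15.9716, 84.6675, 0.0006, 79.322, 22.0933]
tcp_pos [0.547, -0.2591, 0.1848]
tool_rot [[0.0006, 0.5646, -0.8254], [-0.0004, -0.8254, -0.5646], [-1.0, 0.0006, -0.0003]]
force [0.8144, 0.5576, -5.6804]
opening 0.0337
nose Y,Z [-0.01 -0.16] 47 face 164.6 480
dog ((-1.8812065124511719, -20.721607208251953), (21.384552001953125, 45.8664665222168), 84.64757537841797)
hub Y,Z,tilt [-0.136 -0.075 -0.002 -0.001] 0.16 899
flange top 0.1885834537491906 406
```

View pics/w11c.png

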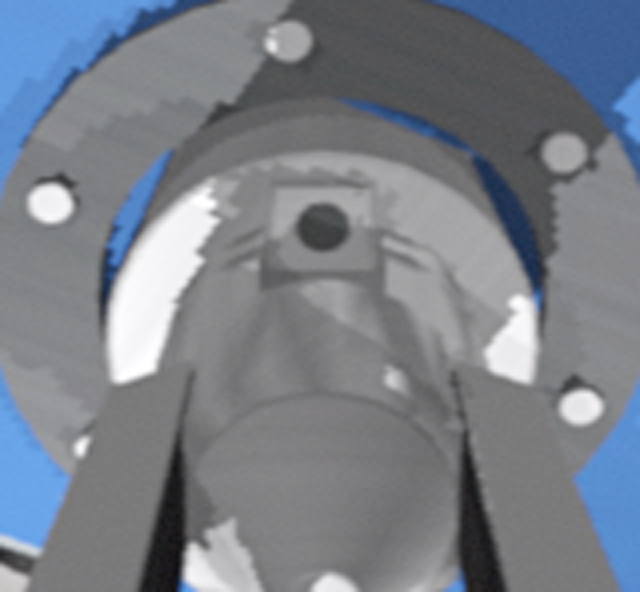

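Underside about 4.8 mm above the face, so the slots are over the dogs and contact has just begun at the catch. Now I'll press gently.

Emit:
{"method": "apply_moves", "body": {"rows": [[0.02,0,0,0,0],[0.02,0,0,0,0],[0,0,0,0,0]]}}

```text
time_s: 17.6
tcp_pos: [0.5471, -0.2591, 0.1842]
tool_rot: [[0.001, 0.565, -0.825], [-0.001, -0.825, -0.565], [-1.0, 0.001, -0.001]]
force: [-1.6, 0.9, -1.1]
opening: 0.0333
```

Emit:
{"method": "apply_moves", "body": {"rows": [[0.02,0,0,0,0],[0,0,0,0,0]]}}

```text
time_s: 17.77
tcp_pos: [0.5472, -0.2591, 0.1837]
tool_rot: [[0.001, 0.565, -0.825], [-0.001, -0.825, -0.565], [-1.0, 0.001, -0.001]]
force: [-2.0, 1.3, 1.8]
opening: 0.0334
```

Emit:
{"method": "apply_moves", "body": {"rows": [[0.02,0,0,0,0],[0.02,0,0,0,0],[0,0,0,0,0]]}}

```text
time_s: 18.02
tcp_pos: [0.5474, -0.2591, 0.1821]
tool_rot: [[0.002, 0.565, -0.825], [-0.001, -0.825, -0.565], [-1.0, 0.001, -0.001]]
force: [-0.1, 1.1, 2.8]
opening: 0.0336
```

Emit:
{"method": "apply_moves", "body": {"rows": [[0.02,0,0,0,0],[0.02,0,0,0,0],[0,0,0,0,0]]}}

```text
time_s: 18.27
tcp_pos: [0.5473, -0.2592, 0.1812]
tool_rot: [[0.002, 0.565, -0.825], [-0.001, -0.825, -0.565], [-1.0, 0.001, -0.001]]
force: [-2.6, 2.0, 5.5]
opening: 0.0337
```

Emit:
{"method": "apply_moves", "body": {"rows": [[0.015,-0.008,0,0,0],[0.015,0,0,0,0],[0,0,0,0,0]]}}

```text
time_s: 18.52
tcp_pos: [0.5472, -0.2591, 0.1798]
tool_rot: [[0.001, 0.565, -0.825], [-0.001, -0.825, -0.565], [-1.0, 0.001, -0.001]]
force: [-0.9, 0.7, 3.8]
opening: 0.0335
```

Emit:
{"method": "apply_moves", "body": {"rows": [[0.02,0,0,0,0],[0.02,0,0,0,0],[0,0,0,0,0]]}}

```text
time_s: 18.77
tcp_pos: [0.5472, -0.2591, 0.1798]
tool_rot: [[0.001, 0.565, -0.825], [-0.001, -0.825, -0.565], [-1.0, 0.002, -0.001]]
force: [-1.9, 1.9, 8.5]
opening: 0.0335
```

```bash
python3 snap.py wrist w12; python3 rel2.py w12 .18 -55.7; python3 - <<'E'
from h import *
s=np.load("w12.npz");q=pts(s).reshape(-1,3)
d=np.hypot(q[:,0]-.5472,q[:,1]+.2599);k=(d>.0215)&(d<.0245)&(q[:,2]>.176)&(q[:,2]<.2);print("flange top",np.median(q[k,2]),k.sum())
E
```

```text
time_s 18.8167
joint_pos [-33.5188, 16.1804, 85.0088, -0.0024, 78.7057, 22.104]
tcp_pos [0.5472, -0.2591, 0.1798]
tool_rot [[0.0015, 0.5646, -0.8253], [-0.001, -0.8253, -0.5646], [-1.0, 0.0017, -0.0007]]
force [-1.2538, 1.1384, 8.8998]
opening 0.0334
nose Y,Z [-0.01 -0.18] 39 face 164.6 513
dog ((-0.3919506072998047, -19.653141021728516), (23.351911544799805, 47.37972640991211), 88.93816375732422)
hub Y,Z,tilt [-0.04  -0.246 -0.     0.001] 0.16 911
flange top 0.18377153779318692 437
```

Emit:
{"method": "apply_moves", "body": {"rows": [[0.02,0,0,0,0],[0.02,0,0,0,0],[0.02,0,0,0,0],[0,0,0,0,0],[0,0,0,0,0]]}}

```text
time_s: 19.23
tcp_pos: [0.5472, -0.2591, 0.1798]
tool_rot: [[0.002, 0.565, -0.825], [-0.001, -0.825, -0.565], [-1.0, 0.002, -0.001]]
force: [-4.6, 4.2, 15.2]
opening: 0.0334
```

Emit:
{"method": "apply_moves", "body": {"rows": [[-0.04,0,0,0,0],[-0.04,0,0,0,0],[0,0,0,0,0],[0,0,0,0,0.4],[0,0,0,0,0.5],[0,0,0,0,0.6],[0,0,0,0,0.7],[0,0,0,0,0.7],[0,0,0,0,0.7]]}}

```text
time_s: 19.98
tcp_pos: [0.5465, -0.2588, 0.1782]
tool_rot: [[-0.0, 0.565, -0.825], [0.0, -0.825, -0.565], [-1.0, -0.001, 0.0]]
force: [0.5, 0.4, 0.5]
opening: 0.065
```

```bash
python3 snap.py wrist w13; python3 - <<'E'
from h import *
s=np.load("w13.npz");q=pts(s).reshape(-1,3)
d=np.hypot(q[:,0]-.5472,q[:,1]+.2599);k=(d>.0215)&(d<.0245)&(q[:,2]>.176)&(q[:,2]<.2);print("flange top",np.median(q[k,2]),k.sum())
E
```

```text
time_s 20.0333
joint_pos [-33.5287, 16.2543, 85.0921, -0.0034, 78.673, 22.1022]
tcp_pos [0.5466, -0.2588, 0.1783]
tool_rot [[-0.0003, 0.5645, -0.8254], [0.0001, -0.8254, -0.5645], [-1.0, -0.0003, 0.0002]]
force [-0.13, 1.1538, -0.004]
opening 0.0655
flange top 0.18360574419283376 641
```

View pics/w13.png

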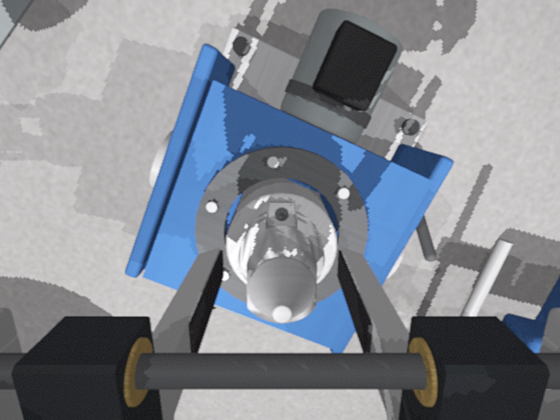

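Released; flange top is 19.0 mm above the face, so it's home. Retreating straight up.

Emit:
{"method": "apply_moves", "body": {"rows": [[-0.3,0,0,0,0.8],[-0.6,0,0,0,0.9],[-0.8,0,0,0,1],[-0.8,0,0,0,1],[-0.8,0,0,0,1],[-0.6,0,0,0,1],[-0.3,0,0,0,1],[0,0,1,0,1],[0,0,1,0,1],[0,0,0,0,1],[0,0,0,0,1]]}}

```text
time_s: 20.95
tcp_pos: [0.4963, -0.2932, 0.3046]
tool_rot: [[0.0, 0.563, -0.827], [0.0, -0.827, -0.563], [-1.0, -0.0, -0.0]]
force: [-0.7, -0.2, 0.5]
opening: 0.094
```

```bash
python3 snap.py wrist w14; python3 snap.py scene s14; python3 - <<'E'
from h import *
s=np.load("w14.npz");q=pts(s).reshape(-1,3)
n=np.array([.5472,-.2599]);d=np.hypot(*(q[:,:2]-n).T)
F=q[(d>.027)&(d<.034)&(q[:,2]>.155)&(q[:,2]<.169)];T=q[(d>.0215)&(d<.0242)&(q[:,2]>.176)&(q[:,2]<.2)]
print("face",np.median(F[:,2]),"flange top",np.median(T[:,2]),len(T))
for sx in((-1,0),(1,0),(0,1),(0,-1)):
    k=((T[:,:2]-n)@np.array(sx))>.012;print(sx,np.median(T[k,2]).round(4),k.sum())
k=(d<.006)&(q[:,2]>.2);print("tip",np.median(q[k,2]))
E
```

```text
time_s 21.0
joint_pos [-39.1113, 8.5761, 79.5248, 0.0397, 91.9184, 16.5828]
tcp_pos [0.4969, -0.2926, 0.3045]
tool_rot [[0.0002, 0.5636, -0.826], [0.0007, -0.826, -0.5636], [-1.0, -0.0005, -0.0006]]
force [-0.0755, 0.4836, -0.0867]
opening 0.0939
time_s 21.05
joint_pos [-39.0599, 8.6063, 79.4999, 0.0383, 91.9181, 16.5767]
tcp_pos [0.4974, -0.2923, 0.3044]
tool_rot [[0.0001, 0.5645, -0.8255], [0.0008, -0.8255, -0.5645], [-1.0, -0.0006, -0.0005]]
force [-0.6997, 0.606, -0.7579]
opening 0.0937
face 0.164698821905124 flange top 0.18358909814226365 287
(-1, 0) 0.1835 51
(1, 0) 0.1836 102
(0, 1) 0.1836 130
(0, -1) 0.1836 83
tip 0.23843243867371905
```

View pics/s14.png

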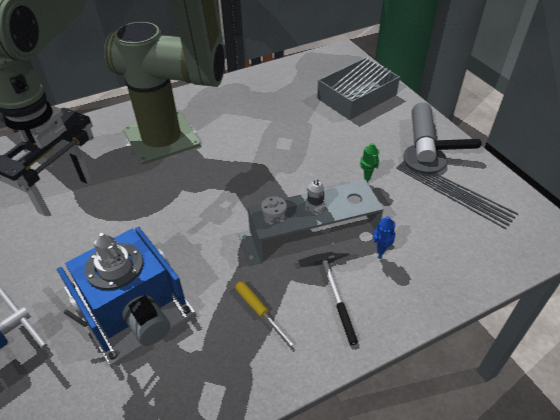

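View pics/w14.png

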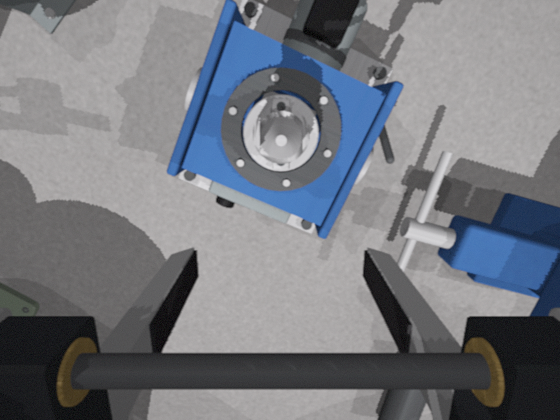

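The flange is 18.9 mm above the face all round and the cone is level. The other holders and bench tools haven't moved, and the arm is clear.

```bash
python3 -c "
from workcell import ticket
print(ticket.job_done())"
```

```text
the job is handed in; nothing more can be done
None
```

The pipe cone is loaded in the spindle, released and handed in at about 21 s of the 72 s allowed. The slots were lined up with the dogs from the camera (line at about 34°), so they dropped over at once and no searching turn was needed. I then pressed the cone past the catch and home; the net upward wrist force reached 15 N, about 23 N on the spindle counting the cone's weight.

**Last checks:**
- The flange top is 18.9 mm above the face, against a nominal 19 mm, and level all round.
- The cone stopped moving while the push force kept rising, so it was seated.
- The gripper is open and clear, with near-zero wrist force.
- In the final scene picture the other two holders, the hammer, the screwdriver and the blue and green look-alikes stand where they were.

**What disagreed:**
- The fingertips sit about 27 mm further back than the tool data says. My first grip therefore caught only the cone's conical part, and I lifted it 29 mm before noticing. I set it back in its hole and regripped it on the spanner flats.
- The cone's measured tip was 0.5–1 mm lower than its given size, but the flange reading agrees.

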